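# Change the roll on the tape unwinder and hold its enabling paddle

### The arm

A 7-joint arm with a two-finger parallel gripper is mounted at the origin on a cart in front of the work surface, level with it; the furniture and walls round the work are solid. World frame = base frame: x ahead of the robot, y to its left, z up, the work surface at z = 0. Lengths are in mm, angles in rad, forces in N, time in s.
With the tool pointing down it reaches from about 400 to 850 mm from the base axis. Payload 4.4 kg.
Tool frame: the origin (TCP) lies midway between the tips of the shut fingers; the grasp point (between the pads) lies 19 mm behind it (grip_depth is the distance from the TCP to the grasp point, in mm); z points along the fingers, y is the line along which they close (so a half turn about z gives the same grasp; the last joint's range is limited). The gripper opens to 94 mm and grips with 3 to 60 N. Pads are 16 mm wide; open, the fingers measure 119 mm over their backs; the gripper's body (75 mm by 177 mm) begins 78 mm behind the grasp point.
Start: joints at [-1.198, 0.628, 0.038, 1.517, -0.027, 0.996, -0.02], TCP at [276.132, 588.447, 168.978] pointing down, gripper open.
Joint ranges: [-3.06, 3.06], [-0.37, 2.12], [-1.25, 1.32], [0.18, 2.47], [-1.1, 4.24], [0.23, 1.98], [-2.94, 2.94]. Speed limits (rad/s): [2.57, 2.57, 3.14, 3.14, 3.14, 3.14, 3.14].

### API

Orientations are given as a unit quaternion [x, y, z, w].
In Python, from cell import get_state, capture, sign_off, grip_depth gives the robot as it stands. The module is installed in compiled form; this text tells all that it offers.
- The arm moves only by the shell command python3 -m jog FILE [FORCE], which reads ROWS from the file FILE. ROWS is one flat JSON list of numbers that holds 1 to 20 rows one after another, with no inner brackets; each row has 7 numbers: dx, dy, dz in mm, then a rotation vector rx, ry, rz in rad, then the opening from 0.0 (shut) to 1.0 (fully open); each row is the pose to reach, as a shift and turn from the pose commanded when the command began, along the tool's axes at that moment; what a row does not reach only later rows make up. A row lasts 1/12 s, in which the tool goes at most 41.7 mm and 0.125 rad, less where a joint would pass 70% of its speed; a pose out of reach is approached as far as the arm can. The fingers move at their own pace and stop on an object; FORCE is the grip in N (left out, the last holds). Time passes only in rows, so rows that do not move let the fingers close. It prints the time, the measured TCP pose, the force, the opening and the grip force at its end. Input that does not fit is refused with a message, and nothing moves.
- get_state(): the state, without advancing time (a new reading comes with each control period).
- capture(name): name is "scene" or "top"; returns a dict with "image" (420x560x3 uint8, blue, green, red), "z_map" (420x560 float32, mm along the optical axis (not along the pixel's ray), 0 where there is no reading), "K" (3x3 intrinsics, pixels), "k1" (the pictures are not rectified: a ray, as slopes to the right and down, at radius r is drawn at 1 + k1 r^2 times it, then the intrinsics apply), "rvec" (rotation vector, rad) and "tvec" (3), from world to camera coordinates, as OpenCV has them. Camera axes: x right, y down, z forward; pixel columns grow to the right and rows downward; lengths in mm; the calibration is good to about 2 mm. A picture is of the moment at which its call begins.
- sign_off(): hands the job in; it is judged then, once.
The state is a dict: "clock": time; "joints": joint angles; "qvel": joint speeds; "joint_efforts": joint torques, N m; "eef_pos": TCP position; "tool_rot": TCP orientation; "force": force on the tool from outside, world axes, zero at the start; "moment": the same for the moment, N m; "grip_width": opening from 0.0 (shut) to 1.0 (fully open); "grasp_force": force on a finger pad.
Only numpy, scipy, OpenCV 4.12 (cv2) and the standard library are available. Lean on these libraries where they do the work, as an engineer would, in place of code of your own. Each camera call takes 0.05 s, during which the arm holds its last target. There are 200 camera calls.

### The job

The powered tape unwinder has to home its empty hub before the next roll goes on: lift the wide roll of masking tape straight up off the unwinder's upright stud and slide it down over the post of the round storage stand, flat on top of the thin roll already there, and let go. Then press the unwinder's spring-loaded enabling paddle down with the fingers to its middle position, where the paddle lies level, and finish while still holding it there: never press it while the roll is still on the hub, nor right through towards the bottom, which trips the machine. Leave the star knob and the masked handle where they lie.

Things in the scene. Friction and masses are not known exactly. Their poses are not given: they have to be found in the camera images.
- unwinder: bench tape unwinder, fixed: grey base plate 250 x 116 x 14 mm. Origin on the worktop, x from the paddle (x = -129 to -22 mm) to the spindle (x = +55 mm, y = 0), i.e. to the right as the robot looks; y away from the robot, z up. Two grey cheeks beside the rear of the paddle (x = -72 to -10 mm, y = +-37 to +-43 mm) rise to 66 mm.
- stud_top (a point): top of the unwinder's upright stud (10 mm diameter, collar 18 mm at its foot), 120 mm above the worktop; the roll's underside must rise above it before the roll can move sideways. On the same axis: steel platen, 92 mm diameter, top 56 mm above the worktop, turns freely; on it a black hub boss, 60 mm diameter, top at 64 mm.
- paddle_press (a point): point to press, on the ribbed rubber top of the paddle, 85 mm from its hinge, 20 mm from its free front edge. Paddle: dark plate 66 mm wide, hinge 62 mm above the worktop at the unwinder's x = -22 mm. At rest it slants up to its free end (this point 84 mm above the worktop); in the middle position it is level, flush with the cheek tops (point at 67 mm); bottom stop: 50 mm.
- paddle (a joint): angle of the paddle, rad: 0 released (slants up 0.20), 0.20 level = middle position (enabled), 0.40 bottom stop (tripped). A return spring pushes it up; at the press point it takes about 4 N to start it, 5.6 N at level, 7.5 N at the bottom.
- wide_roll: the masking tape roll to move: ring, 103 mm outer, 73 mm inner diameter, wall 15 mm, 27 mm high, about 0.13 kg. Origin at the centre of its underside, z along the bore. It starts flat on the platen. Grasp across the wall from above, 44 mm from the axis, on the unwinder's y or -y side, one finger in the bore, opened about 30 mm so that it clears the stud; fingertips above the boss.
- roll_stand: storage stand, fixed: round grey foot of 96 mm diameter and 12 mm height with an upright steel post of 12 mm diameter (20 mm at its foot), top at 95 mm. Origin on the worktop on the post's axis, z up.
- thin_roll: thinner roll of tape already on the stand: ring of 90 mm outer and 73 mm inner diameter, 18 mm high, lying on the foot, so that its top is 30 mm above the worktop. Origin at the centre of its underside.
- star_knob: black star-shaped clamp knob, 30 x 33 x 25 mm, taken off the stud and lying on the worktop; leave it. Origin at the centre of its underside.
- masked_handle: black handle half-shell with a band of tape, 275 x 36 x 34 mm, lying on the worktop to the left; leave it. Origin at the centre of its underside, x along it.
- spindle_grey: tall fixed furniture ahead on the left, beyond the slot in the worktop: a bare upright grey spindle, 38 mm thick, its top 300 mm above the worktop; keep the gripper clear of it. Origin at its foot.
- spindle_tri_right: tall fixed furniture behind the stand: an upright spindle carrying three black and red handles, about 90 mm around its axis, from 85 to 415 mm above the worktop; keep the gripper clear of it. Origin near its axis at its foot.
Not all that is in view belongs to the job. What is shaped like the wide_roll but purple is not meant.

How it is judged:
By the outcome, as a careful person would: the job done as asked, in the order asked, and still so for the second after the job is handed in, while the arm keeps its last pose, push and grip.
It also fails if it takes over 58 s, if anything falls off the work surface, if the arm or the gripper's body presses on something with over 40 N, if the wrist force passes 120 N, or if a joint passes its speed limit or range.

## Working session

There is one attempt and no reset: what is moved stays moved. The work goes in short steps, Python scripts to look and compute and a shell command to move; the robot and the scene stay as the last step left them, time stands still between calls to the robot, and variables do not carry over. Pictures are saved under pics/ and viewed, at most 10 in all, crops included, and the job is handed in when it is done.

```bash
mkdir -p pics; cat > h.py <<'E'
import numpy as np, cv2
from scipy.spatial.transform import Rotation as R
from cell import get_state, capture, sign_off, grip_depth
def cloud(c):
    K=c["K"];h,w=c["z_map"].shape
    u,v=np.meshgrid(np.arange(w),np.arange(h))
    x=(u-K[0][2])/K[0][0];y=(v-K[1][2])/K[1][1];a,b=x.copy(),y.copy()
    for _ in range(8):
        s=1+c["k1"]*(a*a+b*b);a,b=x/s,y/s
    z=c["z_map"];P=np.dstack([a*z,b*z,z])-np.ravel(c["tvec"])
    M=cv2.Rodrigues(np.array(c["rvec"],float))[0]
    W=P@M; W[z==0]=np.nan
    d=np.dstack([a,b,np.ones_like(a)])@M
    return W,d,-M.T@np.ravel(c["tvec"])
E
python3 - <<'E'
from h import *
for n in("scene","top"):
    c=capture(n);cv2.imwrite(f"pics/{n}0.png",c["image"]);W,d,o=cloud(c);print(n,o,c["k1"],np.array(c["K"]).tolist())
    np.savez(f"{n}0.npz",W=W,d=d,o=o,im=c["image"])
s=get_state();print(s);print(grip_depth)
E
```

```text
scene [-293.51249136 -285.45385819 1048.34906199] -0.014442389162374161 [[473.5245581700686, 0.0, 278.44141560860095], [0.0, 473.5245581700686, 216.4613342828088], [0.0, 0.0, 1.0]]
top [ 158.74602661  246.20980355 1476.51593013] -0.1192448051940859 [[451.32634878886614, 0.0, 280.5046648149486], [0.0, 451.32634878886614, 205.36479439641732], [0.0, 0.0, 1.0]]
{'clock': 0.1, 'joints': array([-1.19780981,  0.62924394,  0.03843972,  1.51825601, -0.0269993 ,
        0.99627148, -0.01996181]), 'qvel': array([ 0.00024135, -0.00090003, -0.00265234, -0.00240977,  0.0001607 ,
       -0.00083736, -0.00034065]), 'joint_efforts': array([ 1.26668521e-03, -5.50800133e+01,  1.14655282e+00, -1.87122649e+01,
       -5.22413955e-02,  1.91046501e-02,  6.54084351e-05]), 'eef_pos': array([275.8422857 , 587.85306143, 168.15613921]), 'tool_rot': array([ 2.17616440e-01,  9.76034013e-01, -8.12037705e-04, -1.74278589e-04]), 'force': array([0.52725639, 0.45169706, 0.95871767]), 'moment': array([-0.00140663,  0.06692912, -0.04836743]), 'grasp_force': 0.0, 'grip_width': 0.9988953219616041}
18.8
```

View pics/scene0.png

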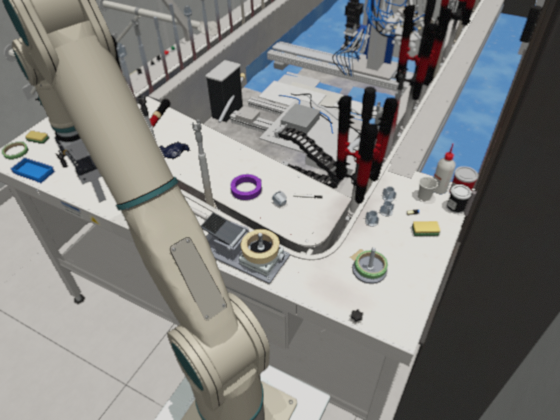

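View pics/top0.png

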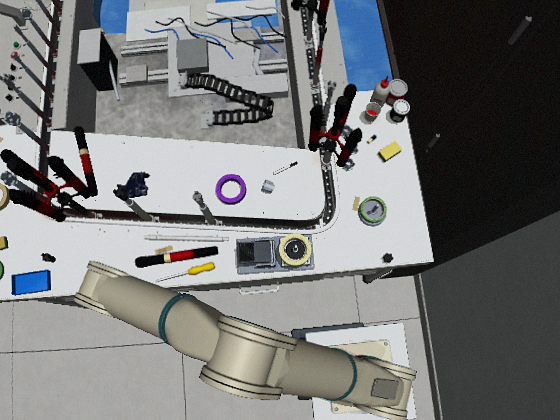

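The scene view shows the wide roll at about (260,246) and the stand with the green-edged thin roll at (371,264). In the top view the roll is at (295,249), the paddle at (255,252) and the stand at (373,210). I'll measure from masks and depth next.

```bash
python3 - <<'E'
from h import *
D={n:np.load(n+"0.npz") for n in("scene","top")}
def ray(n,p,z):
    D_=D[n];d=cv2.remap(D_["d"].astype(np.float32),np.float32([[p[0]]]),np.float32([[p[1]]]),1)[0,0];return D_["o"]+d*(z-D_["o"][2])/d[2]
def tri(p,q):
    f=lambda n,p:cv2.remap(D[n]["d"].astype(np.float32),np.float32([[p[0]]]),np.float32([[p[1]]]),1)[0,0].astype(float)
    a,b=f("scene",p),f("top",q);s=np.linalg.lstsq(np.c_[a,-b],D["top"]["o"]-D["scene"]["o"],rcond=None)[0]
    A=D["scene"]["o"]+s[0]*a;B=D["top"]["o"]+s[1]*b;return (A+B)/2,np.linalg.norm(A-B)
tiles=[]
for n,b in(("scene",(225,200,70)),("scene",(340,230,70)),("top",(265,215,70)),("top",(340,178,70))):
    x,y,w=b;tiles.append(cv2.resize(D[n]["im"][y:y+w,x:x+w],(300,300),interpolation=cv2.INTER_NEAREST))
cv2.imwrite("pics/crops.png",np.vstack([np.hstack(tiles[:2]),np.hstack(tiles[2:])]))
tiles=cv2.resize(D["top"]["im"][225:285,225:325],(800,480),interpolation=cv2.INTER_NEAREST)
cv2.imwrite("pics/unw.png",tiles)
# depth maps: circle fits by height bands
def fit(P):
    A=np.c_[2*P[:,:2],np.ones(len(P))];s=np.linalg.lstsq(A,(P[:,:2]**2).sum(1),rcond=None)[0];return s[:2],np.sqrt(s[2]+s[:2]@s[:2])
for n,boxes in(("scene",dict(roll=(235,225,285,272),stand=(350,240,392,285),knob=(348,305,368,325))),("top",dict(roll=(272,228,318,272),pad=(232,236,275,274),stand=(355,192,392,228),knob=(380,252,395,265)))):
    for k,(a,b,c,d) in boxes.items():
        W=D[n]["W"][b:d,a:c].reshape(-1,3);W=W[~np.isnan(W[:,0])]
        h,_=np.histogram(W[:,2],bins=np.arange(-10,140,10));print(n,k,h.tolist())
        for lo,hi in{"roll":[(75,92)],"stand":[(22,38)],"pad":[(58,95)],"knob":[(12,40)]}[k]:
            m=W[(W[:,2]>lo)&(W[:,2]<hi)]
            if len(m)>3: print("  mean",m.mean(0).round(1),"mid",((m.min(0)+m.max(0))/2).round(1),"ext",np.ptp(m,0).round(),"rect",cv2.minAreaRect(m[:,:2].astype(np.float32)))
E
```

```text
scene roll [143, 146, 254, 91, 157, 181, 100, 452, 214, 443, 9, 11, 13, 4]
  mean [404.9 164.9  81.9] mid [407.5 167.1  83.2] ext [105. 101.  16.] rect ((407.42584228515625, 166.99964904785156), (101.89293670654297, 101.844970703125), 14.92419147491455)
scene stand [454, 595, 397, 242, 129, 11, 8, 12, 7, 17, 12, 0, 0, 0]
  mean [ 523.2 -113.6   28.6] mid [ 527.3 -111.9   29.7] ext [92. 88. 15.] rect ((526.5692138671875, -111.91069793701172), (88.88916015625, 86.47096252441406), 13.77452278137207)
scene knob [160, 116, 28, 95, 0, 0, 0, 0, 0, 0, 0, 0, 0, 0]
  mean [ 358.9 -138.    22.4] mid [ 359.5 -137.1   20.5] ext [33. 32. 17.] rect ((359.36761474609375, -138.305419921875), (32.010154724121094, 29.468868255615234), 19.212121963500977)
top roll [179, 379, 367, 24, 33, 53, 152, 278, 139, 332, 2, 1, 8, 4]
  mean [408.2 170.7  81.8] mid [408.3 169.9  82.5] ext [101. 101.  15.] rect ((408.6575927734375, 170.4271240234375), (99.9159164428711, 100.99945068359375), 35.435855865478516)
top pad [168, 177, 377, 15, 8, 13, 56, 263, 299, 240, 12, 0, 0, 0]
  mean [412.7 292.7  74.9] mid [412.6 292.7  75. ] ext [ 90. 116.  34.] rect ((415.05731201171875, 293.7062683105469), (114.2898178100586, 90.39917755126953), 87.29231262207031)
top stand [462, 372, 244, 151, 75, 5, 2, 3, 3, 3, 8, 0, 0, 0]
  mean [ 527.2 -107.8   28.6] mid [ 528.5 -108.1   29.5] ext [88. 86. 15.] rect ((528.8051147460938, -108.2510986328125), (83.01887512207031, 87.64676666259766), 77.58953857421875)
top knob [77, 45, 20, 49, 3, 0, 0, 0, 0, 0, 0, 0, 0, 0]
  mean [ 362.8 -132.7   22.6] mid [ 363.4 -132.5   22. ] ext [33. 30. 19.] rect ((363.7460632324219, -132.7912139892578), (31.38083267211914, 29.509737014770508), 74.57110595703125)
```

View pics/crops.png

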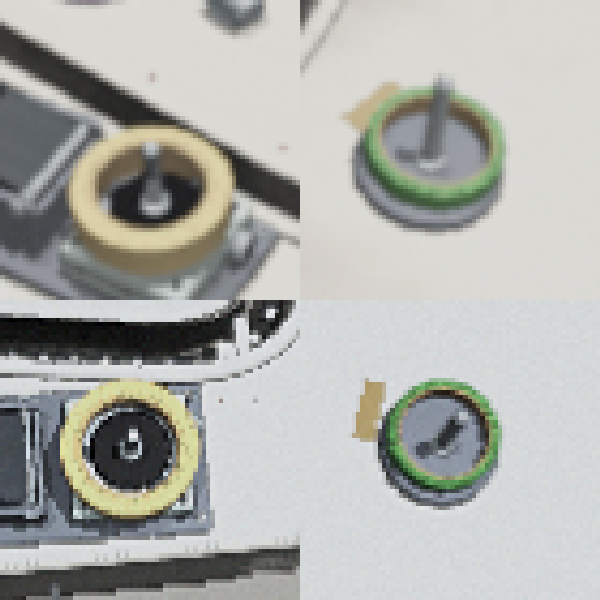

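View pics/unw.png

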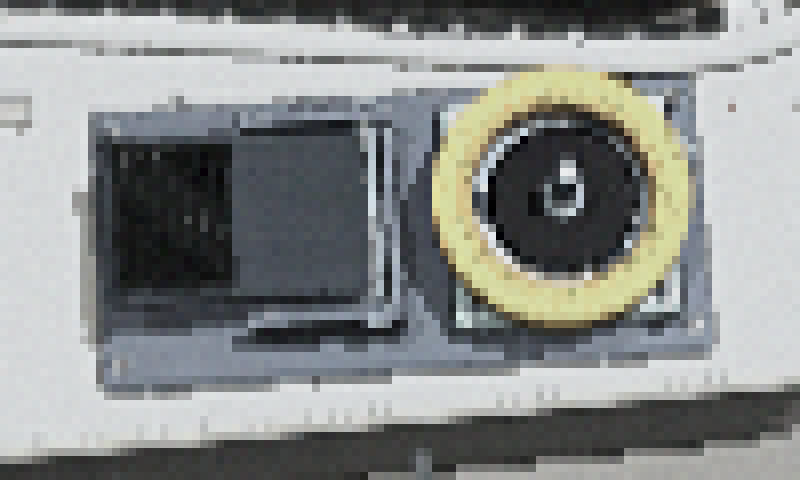

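The crops show the tan roll round the stud and the green-edged thin roll round the post, both fully visible. Each view places the two axes (119.5, -279) mm apart, and absolute positions differ by 3–4 mm between views, so I average them. Next I need the unwinder yaw, the obstacles and the move deltas.

```bash
cat >> h.py <<'E'
def delta(x,y,z,ydir=None):
    """tool-frame shift and turn to reach world TCP with tool y at ydir (deg), pointing down; from commanded~measured"""
    s=get_state();T=R.from_quat(s["tool_rot"]);d=T.inv().apply(np.array([x,y,z])-s["eef_pos"])
    c=T.as_matrix()[:,1];a=np.degrees(np.arctan2(c[1],c[0]))
    ydir=a if ydir is None else ydir
    e=(ydir-a+90)%180-90; a2=np.radians(a+e)
    Y=np.array([np.cos(a2),np.sin(a2),0]);Z=np.array([0,0,-1.]);M=np.c_[np.cross(Y,Z),Y,Z]
    rv=(T.inv()*R.from_matrix(M)).as_rotvec()
    print("shift",d.round(1),"turn",rv.round(4),"ydir",a.round(1))
E
python3 - <<'E'
from h import *
D={n:np.load(n+"0.npz") for n in("scene","top")}
def ray(n,p,z):
    D_=D[n];d=cv2.remap(D_["d"].astype(np.float32),np.float32([[p[0]]]),np.float32([[p[1]]]),1)[0,0];return (D_["o"]+d*(z-D_["o"][2])/d[2])[:2].round(1)
g=lambda u,v:(225+u/8-.5,225+v/8-.5)
for p in((110,388),(710,350),(90,112),(690,72)): print("plate",ray("top",g(*p),14))
for p in((115,140),(118,292)): print("paddle free edge",ray("top",g(*p),86))
for p in((368,125),(370,297)): print("hinge edge",ray("top",g(*p),64))
def f(n,p):return cv2.remap(D[n]["d"].astype(np.float32),np.float32([[p[0]]]),np.float32([[p[1]]]),1)[0,0].astype(float)
def tri(p,q):
    a,b=f("scene",p),f("top",q);s=np.linalg.lstsq(np.c_[a,-b],D["top"]["o"]-D["scene"]["o"],rcond=None)[0]
    A=D["scene"]["o"]+s[0]*a;B=D["top"]["o"]+s[1]*b;return ((A+B)/2).round(1),np.linalg.norm(A-B).round(1)
def cen(n,box,lo,hi):
    a,b,c,d=box;hsv=cv2.cvtColor(D[n]["im"],cv2.COLOR_BGR2HSV);m=cv2.inRange(hsv,lo,hi);k=np.zeros_like(m);k[b:d,a:c]=m[b:d,a:c]
    cs=max(cv2.findContours(k,cv2.RETR_EXTERNAL,cv2.CHAIN_APPROX_NONE)[0],key=cv2.contourArea);e=cv2.fitEllipse(cv2.convexHull(cs));return e
gs,gt=[cen(n,b,(35,60,40),(85,255,255)) for n,b in(("scene",(345,235,395,290)),("top",(350,185,395,235)))];print(gs,gt,"thin roll",tri(gs[0],gt[0]))
# roll: inner bore of tan annulus top
ts,tt=[cen(n,b,(15,50,120),(35,255,255)) for n,b in(("scene",(235,225,285,275)),("top",(272,228,318,272)))];print(ts,tt,"wide roll",tri(ts[0],tt[0]))
print("stud",tri((225+150*70/300,200+147*70/300),(265+133*70/300,215+131*70/300)))
print("post",tri((340+142*70/300,230+80*70/300),(340+161*70/300,178+117*70/300)))
for nm,(a,b,c,d) in dict(grey=(190,185,222,225),tri=(305,80,362,175)).items():
    W=D["top"]["W"][b:d,a:c].reshape(-1,3)
    for lo in(60,120,200,300):
        m=W[(W[:,2]>lo)&(W[:,2]<lo+90)]
        if len(m):print(nm,lo,len(m),np.percentile(m,[3,50,97],axis=0).round().tolist())
E
```

```text
plate [359.2 357.1]
plate [351.5 113.2]
plate [473.8 357. ]
plate [467.2 108.3]
paddle free edge [446.2 342.6]
paddle free edge [386.3 345.8]
hinge edge [447.4 243.2]
hinge edge [378.6 248.7]
((370.59228515625, 264.0139465332031), (26.546663284301758, 32.14841842651367), 105.3369140625) ((372.7607421875, 209.1509246826172), (25.676416397094727, 26.413145065307617), 98.74005126953125) thin roll (array([ 529.9, -110. ,   18.6]), np.float64(1.5))
((260.1993103027344, 245.6189727783203), (34.66323471069336, 38.417301177978516), 86.34840393066406) ((294.67913818359375, 249.00852966308594), (31.91577911376953, 32.14170837402344), 133.18307495117188) wide roll (array([411.4, 169.1,  68.1]), np.float64(1.6))
stud (array([412.7, 167.1, 114.4]), np.float64(0.3))
post (array([ 522.7, -110. ,   91.3]), np.float64(1.9))
grey 60 67 [[529.0, 423.0, 68.0], [532.0, 430.0, 112.0], [544.0, 444.0, 146.0]]
grey 120 87 [[529.0, 424.0, 122.0], [534.0, 430.0, 174.0], [545.0, 444.0, 205.0]]
grey 200 63 [[530.0, 425.0, 202.0], [535.0, 432.0, 256.0], [548.0, 444.0, 290.0]]
grey 300 30 [[531.0, 424.0, 301.0], [538.0, 436.0, 306.0], [553.0, 446.0, 310.0]]
tri 60 344 [[661.0, -19.0, 70.0], [723.0, 22.0, 126.0], [847.0, 90.0, 147.0]]
tri 120 588 [[658.0, -21.0, 123.0], [723.0, 22.0, 164.0], [848.0, 91.0, 208.0]]
tri 200 636 [[652.0, -23.0, 203.0], [724.0, 21.0, 234.0], [847.0, 94.0, 288.0]]
tri 300 766 [[647.0, -28.0, 302.0], [724.0, 3.0, 352.0], [813.0, 99.0, 380.0]]
```

```bash
python3 -c "
from h import *
delta(453.5,167.4,170,-1.7)"
```

```text
shift [-339.4 -305.2   -1.3] turn [-1.5000e-03  1.0000e-03  1.1617e+00] ydir 64.9
```

```bash
echo '[-28, -25, 0, 0, 0, 0.097, 0.6, -57, -51, 0, 0, 0, 0.194, 0.32, -85, -76, 0, 0, 0, 0.29, 0.32, -113, -102, 0, 0, 0, 0.387, 0.32, -141, -127, 0, 0, 0, 0.484, 0.32, -170, -153, 0, 0, 0, 0.581, 0.32, -198, -178, 0, 0, 0, 0.678, 0.32, -226, -203, 0, 0, 0, 0.774, 0.32, -255, -229, 0, 0, 0, 0.871, 0.32, -283, -254, 0, 0, 0, 0.968, 0.32, -311, -280, 0, 0, 0, 1.065, 0.32, -339.4, -305.2, -1, 0, 0, 1.162, 0.32, -339.4, -305.2, -1, 0, 0, 1.162, 0.32, -339.4, -305.2, -1, 0, 0, 1.162, 0.32, -339.4, -305.2, -1, 0, 0, 1.162, 0.32]' > m.json && python3 -m jog m.json 15
python3 - <<'E'
from h import *
s=get_state();print(s["joints"].round(2),s["grip_width"])
delta(453.5,167.4,120,-1.7)
c=capture("scene");d=capture("top");a=cv2.resize(c["image"][150:290,180:320],(400,400));b=cv2.resize(d["image"][190:290,230:330],(400,400));cv2.imwrite("pics/a1.png",np.hstack([a,b]))
E
```

```text
clock: 1.35
eef_pos: [453.2, 168.6, 169.7]
tool_rot: [0.717, 0.697, -0.0, -0.0]
force: [-0.0, -0.7, 0.3]
grip_width: 0.318
grasp_force: 0.0
[-0.69  0.41  0.38  1.97 -0.21  0.79 -0.21] 0.3183922085915094
shift [-1.2  0.4 49.7] turn [-0.0009 -0.0004  0.0006] ydir -1.7
```

View pics/a1.png

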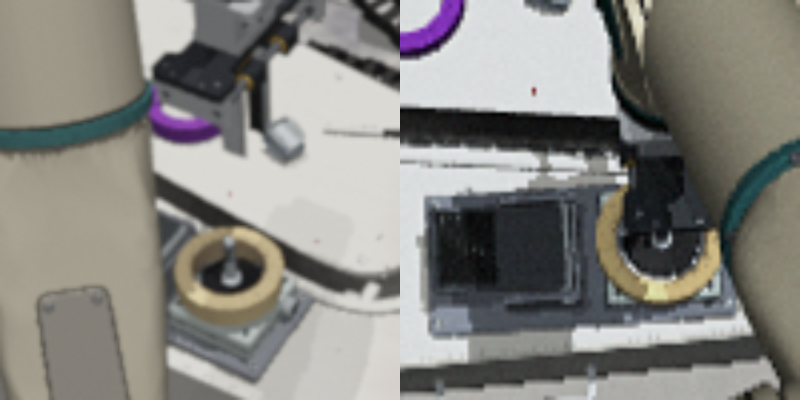

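The hand is above the far side of the roll, lined up with the wall, and the fingers clear the stud. I'll go down to just above the roll and check again.

```bash
echo '[-1, 0.4, 25, 0, 0, 0, 0.32, -1, 0.4, 50, 0, 0, 0, 0.32, -1, 0.4, 78, 0, 0, 0, 0.32, -1, 0.4, 78, 0, 0, 0, 0.32, -1, 0.4, 78, 0, 0, 0, 0.32]' > m.json && python3 -m jog m.json 15
python3 - <<'E'
from h import *
c=capture("scene");d=capture("top");a=cv2.resize(c["image"][200:280,220:300],(400,400));b=cv2.resize(d["image"][220:280,260:320],(400,400));cv2.imwrite("pics/a2.png",np.hstack([a,b]))
for n,q in(("scene",c),("top",d)):
    W,_,_=cloud(q);m=W[(abs(W[...,0]-450)<60)&(abs(W[...,1]-168)<14)&(W[...,2]>92)&(W[...,2]<135)]
    print(n,len(m),np.percentile(m,[3,50,97],axis=0).round().tolist())
E
```

```text
clock: 1.87
eef_pos: [452.6, 167.6, 91.3]
tool_rot: [0.717, 0.697, -0.001, -0.001]
force: [-0.0, -0.3, 0.2]
grip_width: 0.324
grasp_force: 0.0
scene 56 [[403.0, 158.0, 94.0], [410.0, 164.0, 118.0], [472.0, 172.0, 135.0]]Traceback (most recent call last):
  File "<stdin>", line 5, in <module>
    return _quantile_unchecked(
        a, q, axis, out, overwrite_input, method, keepdims, weights)
    return _ureduce(a,
                    func=_quantile_ureduce_func,
    ...<5 lines>...
                    overwrite_input=overwrite_input,
                    method=method)
    r = func(a, **kwargs)
    result = _quantile(arr,
                       quantiles=q,
    ...<2 lines>...
                       out=out,
                       weights=wgt)
    slices_having_nans = np.isnan(arr[-1, ...])
                                  ~~~^^^^^^^^^
IndexError: index -1 is out of bounds for axis 0 with size 0
```

View pics/a2.png

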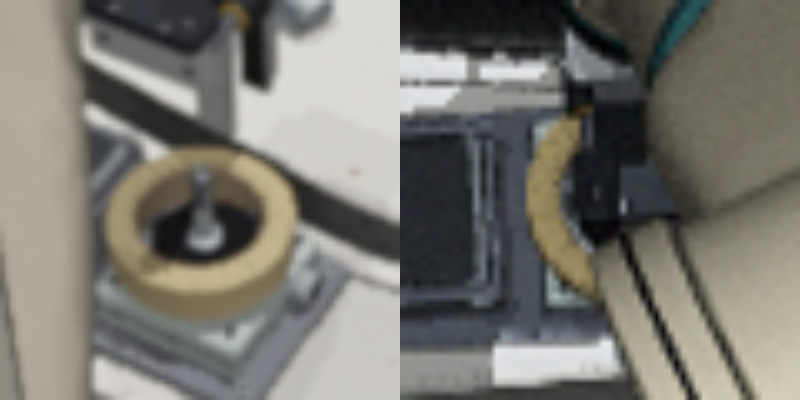

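```bash
python3 - <<'E'
from h import *
D=np.load("scene0.npz")
def ray(p,z):
    d=cv2.remap(D["d"].astype(np.float32),np.float32([[p[0]]]),np.float32([[p[1]]]),1)[0,0];return (D["o"]+d*(z-D["o"][2])/d[2])[:2].round(1)
s=lambda u,v:(220+u/5-.5,200+v/5-.5)
for p in((200,148),(235,148),(247,88),(270,88)): print(ray(s(*p),91.3))
for nm,p in dict(ringtop_far=(205,147),ringtop_in_far=(200,167),in_near=(200,262),out_near=(200,300),l=(105,225),r=(297,215)).items(): print(nm,ray(s(*p),83))
E
```

```text
[446.  189.2]
[454.9 172.1]
[497.8 188.5]
[503.8 177. ]
ringtop_far [454.4 191.2]
ringtop_in_far [440.2 186.2]
in_near [381.5 152.5]
out_near [359.3 139.7]
l [380.3 210.6]
r [434.2 122.5]
```

```bash
python3 - <<'E'
from h import *
c=capture("scene");W,_,_=cloud(c)
for v in range(214,236,2): print(v,[("%d,%d,%d"%tuple(W[v,u]) if W[v,u,0]==W[v,u,0] else "-") for u in range(256,276,2)])
cv2.imwrite("pics/a3.png",cv2.resize(c["image"][195:245,240:290],(600,600),interpolation=cv2.INTER_CUBIC))
E
```

```text
214 ['375,151,232', '375,145,235', '374,139,238', '375,133,240', '426,160,181', '431,157,178', '471,174,134', '470,168,137', '470,161,141', '473,157,140']
216 ['556,269,3', '373,144,231', '373,138,233', '379,137,228', '427,160,173', '434,159,167', '574,237,1', '469,167,131', '471,162,132', '471,156,134']
218 ['551,266,0', '556,262,-2', '430,175,156', '429,168,160', '428,161,165', '432,158,162', '567,233,1', '570,228,1', '574,223,0', '578,218,-1']
220 ['545,263,-1', '549,258,-2', '426,173,153', '424,165,159', '428,161,157', '431,157,156', '560,229,0', '564,224,0', '569,220,-2', '571,214,-1']
222 ['536,258,0', '540,253,-1', '427,174,143', '427,168,147', '428,162,148', '433,159,146', '552,225,1', '553,218,4', '557,213,2', '566,212,-5']
224 ['535,257,-6', '540,253,-9', '538,245,-3', '538,238,0', '428,162,141', '431,158,140', '548,223,-2', '550,217,0', '552,211,0', '558,207,-4']
226 ['541,262,-24', '534,250,-11', '536,244,-10', '541,240,-13', '532,228,1', '535,222,1', '537,216,2', '544,214,-3', '545,207,0', '549,203,-2']
228 ['542,263,-34', '540,255,-28', '536,245,-20', '538,239,-18', '534,229,-10', '532,221,-3', '537,217,-6', '532,207,3', '535,201,3', '539,197,1']
230 ['446,201,81', '446,194,84', '449,190,83', '454,186,80', '454,180,83', '459,176,80', '532,214,-9', '529,205,-2', '529,198,1', '533,194,0']
232 ['440,197,80', '441,191,82', '446,188,79', '447,182,80', '449,177,81', '454,173,79', '452,166,84', '457,162,81', '530,199,-8', '530,192,-4']
234 ['432,192,82', '408,170,117', '408,164,120', '441,179,80', '444,174,79', '445,169,81', '450,165,78', '451,159,81', '450,152,85', '457,150,79']
```

View pics/a3.png

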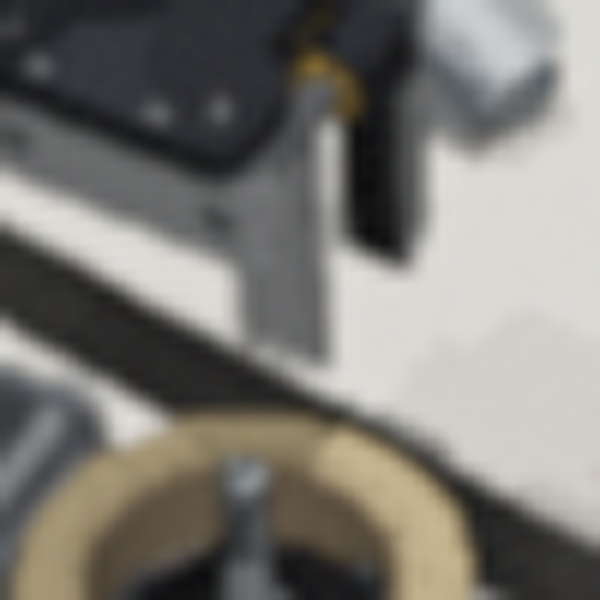

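```bash
python3 - <<'E'
from h import *
s=get_state();print(s["clock"],s["eef_pos"],s["force"],s["qvel"].round(3),s["joints"].round(3))
c=capture("scene");W,_,_=cloud(c)
for v in range(218,236,2): print(v,[("%d,%d,%d"%tuple(W[v,u]) if W[v,u,0]==W[v,u,0] else "-") for u in range(260,268,2)])
s=get_state();print(s["clock"],s["eef_pos"])
E
```

```text
2.0167 [455.0963755  167.83520628  93.30649507] [ 0.07341882  1.06286651 -0.34517095] [ 0.005 -0.008  0.002  0.002 -0.003 -0.004  0.004] [-0.635  0.53   0.323  2.055 -0.29   0.597 -0.141]
218 ['427,173,160', '427,167,162', '427,161,165', '433,158,161']
220 ['427,173,152', '426,167,156', '428,162,157', '433,159,153']
222 ['429,175,142', '428,168,146', '427,161,150', '432,159,146']
224 ['539,245,-4', '536,237,2', '426,161,143', '433,159,138']
226 ['536,244,-10', '537,237,-7', '533,228,0', '535,222,1']
228 ['536,245,-20', '536,237,-16', '532,228,-7', '536,223,-8']
230 ['449,190,83', '453,186,81', '454,180,83', '457,175,83']
232 ['440,184,86', '443,180,86', '449,177,82', '453,173,79']
234 ['408,164,120', '442,179,79', '446,175,77', '443,167,85']
2.0667 [455.18782711 167.7497063   93.39431841]
```

The picture shows the fingertips at about (264,225). By depth that is z≈135, while the state says 93, and x and y agree. I'll go down carefully and compare the visible tip with the reported height.

```bash
echo '[0, 0, 8, 0, 0, 0, 0.32, 0, 0, 16, 0, 0, 0, 0.32, 0, 0, 20, 0, 0, 0, 0.32, 0, 0, 20, 0, 0, 0, 0.32]' > m.json && python3 -m jog m.json 15
python3 - <<'E'
from h import *
for n,(v0,v1,u0,u1) in dict(scene=(200,245,250,275),).items():
    c=capture(n);W,_,_=cloud(c)
    for v in range(216,242,2): print(v,[("%d,%d,%d"%tuple(W[v,u]) if W[v,u,0]==W[v,u,0] else "-") for u in range(258,274,2)])
s=get_state();print(s["clock"],s["eef_pos"],s["force"],s["grip_width"])
E
```

```text
clock: 2.4
eef_pos: [453.2, 166.7, 71.0]
tool_rot: [0.718, 0.696, -0.001, -0.0]
force: [-0.2, -0.6, -0.4]
grip_width: 0.323
grasp_force: 0.0
216 ['366,139,239', '370,136,237', '375,134,233', '427,160,173', '431,157,171', '469,174,127', '470,168,130', '467,160,137']
218 ['364,138,235', '366,134,235', '375,134,226', '428,161,165', '432,158,162', '569,234,-1', '467,167,125', '472,163,123']
220 ['373,145,216', '372,138,220', '374,134,220', '426,160,159', '431,158,155', '561,230,0', '469,168,116', '469,162,118']
222 ['372,144,210', '373,140,211', '375,135,212', '427,161,150', '430,157,150', '552,225,1', '469,168,107', '471,163,108']
224 ['538,252,-7', '428,174,135', '425,167,141', '427,162,142', '429,157,143', '548,222,-1', '548,215,1', '552,211,0']
226 ['540,254,-19', '424,173,132', '426,167,133', '425,161,137', '429,157,135', '536,216,3', '542,212,0', '547,208,-3']
228 ['539,254,-27', '426,175,121', '424,167,127', '429,164,124', '425,155,131', '533,214,-1', '535,208,0', '533,200,5']
230 ['447,194,83', '450,190,82', '451,184,84', '426,162,119', '426,156,123', '533,214,-10', '529,205,-1', '532,200,-2']
232 ['442,192,81', '443,186,83', '447,182,81', '451,178,79', '452,172,81', '456,168,79', '455,162,83', '532,200,-11']
234 ['410,171,115', '407,164,121', '440,178,82', '443,173,81', '444,168,83', '448,164,82', '450,158,82', '452,153,82']
236 ['407,170,110', '407,164,114', '441,179,72', '442,173,74', '445,168,74', '445,162,77', '444,155,81', '446,150,82']
238 ['408,171,102', '407,164,106', '411,161,103', '441,173,67', '443,168,68', '444,162,70', '443,155,74', '441,147,80']
240 ['429,185,65', '407,165,97', '412,161,94', '438,172,62', '445,169,56', '443,161,63', '442,155,67', '434,143,81']
2.45 [453.50133435 166.68470004  71.35698055] [ 0.31558661  0.14149368 -0.87314661] 0.321898094394695
```

Tip visible at z≈117 with a reported 71, and no force. The offset is about 45 mm, so I'll continue in small steps watching the force.

```bash
echo '[0, 0, 5, 0, 0, 0, 0.32, 0, 0, 9, 0, 0, 0, 0.32, 0, 0, 9, 0, 0, 0, 0.32]' > m.json && python3 -m jog m.json 15 && echo '[0, 0, 4, 0, 0, 0, 0.32, 0, 0, 4, 0, 0, 0, 0.32]' > m.json && python3 -m jog m.json 15
```

```text
clock: 2.7
eef_pos: [453.6, 166.8, 62.2]
tool_rot: [0.718, 0.696, -0.001, -0.0]
force: [-0.1, 0.1, -0.3]
grip_width: 0.32
grasp_force: 0.0
clock: 2.87
eef_pos: [453.7, 166.8, 58.4]
tool_rot: [0.718, 0.696, -0.0, -0.0]
force: [-0.5, 1.8, 0.1]
grip_width: 0.32
grasp_force: 0.0
```

```bash
echo '[0, 0, 6, 0, 0, 0, 0.32, 0, 0, 12, 0, 0, 0, 0.32, 0, 0, 18, 0, 0, 0, 0.32, 0, 0, 18, 0, 0, 0, 0.32, 0, 0, 18, 0, 0, 0, 0.32]' > m.json && python3 -m jog m.json 15
python3 - <<'E'
from h import *
c=capture("scene");W,_,_=cloud(c)
for v in range(220,242,2): print(v,[("%d,%d,%d"%tuple(W[v,u]) if W[v,u,0]==W[v,u,0] else "-") for u in range(258,274,2)])
s=get_state();print(s["clock"],s["eef_pos"],s["force"],s["grip_width"])
cv2.imwrite("pics/a4.png",cv2.resize(c["image"][195:255,235:295],(600,600),interpolation=cv2.INTER_CUBIC))
E
```

```text
clock: 3.28
eef_pos: [453.6, 166.7, 40.4]
tool_rot: [0.718, 0.696, -0.001, -0.0]
force: [-0.2, 0.6, 0.4]
grip_width: 0.32
grasp_force: 0.0
220 ['-', '374,140,217', '378,136,216', '382,133,213', '406,142,186', '558,228,3', '415,136,181', '469,162,118']
222 ['366,141,218', '369,137,217', '375,135,212', '394,141,191', '429,156,151', '554,226,0', '469,168,107', '469,162,110']
224 ['366,141,210', '367,136,212', '374,135,206', '391,140,187', '430,157,142', '547,222,0', '469,169,99', '470,163,101']
226 ['368,143,200', '368,137,203', '374,135,199', '426,161,136', '429,157,135', '537,217,1', '467,168,93', '471,163,92']
228 ['373,146,187', '373,140,190', '371,133,195', '424,161,130', '430,158,126', '531,213,0', '470,169,82', '472,164,82']
230 ['372,146,181', '374,142,181', '370,133,189', '428,164,117', '428,157,120', '529,212,-5', '529,205,-2', '468,162,78']
232 ['443,192,80', '372,140,176', '372,135,179', '426,162,112', '428,157,112', '436,156,104', '456,162,82', '532,200,-11']
234 ['407,170,119', '407,164,122', '426,169,100', '425,162,105', '427,157,105', '438,158,94', '448,157,85', '451,153,83']
236 ['406,170,111', '406,163,115', '428,171,90', '427,164,94', '430,159,94', '437,157,87', '443,155,82', '446,150,83']
238 ['-', '407,164,106', '412,161,102', '444,175,63', '427,158,89', '438,158,78', '437,151,82', '439,146,82']
240 ['428,185,65', '407,165,97', '414,163,91', '435,169,67', '445,169,57', '443,161,63', '443,155,66', '435,144,79']
3.3333 [453.94148192 166.81928118  40.72358518] [ 0.97631223 -0.07733922  0.78208645] 0.32142746766668256
```

View pics/a4.png

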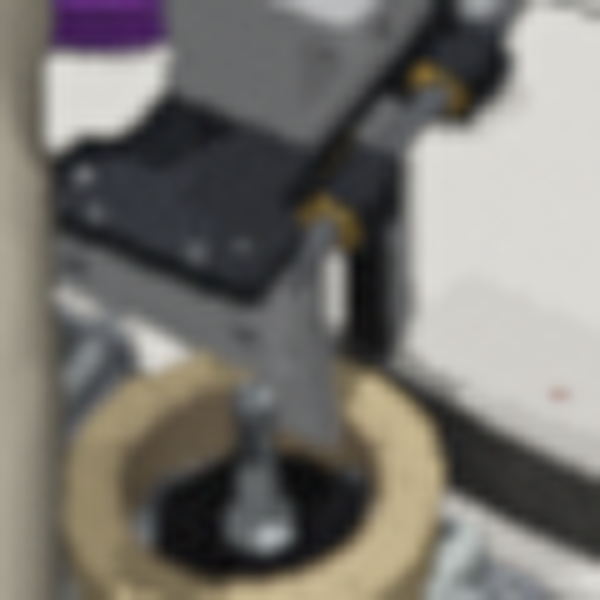

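The inner finger hangs in the bore (tip ~(267,239)), clear of the stud, with the outer finger beyond the wall and the tips near z≈86. Next: 15 mm more, then close.

```bash
echo '[0, 0, 5, 0, 0, 0, 0.32, 0, 0, 10, 0, 0, 0, 0.32, 0, 0, 15, 0, 0, 0, 0.32, 0, 0, 15, 0, 0, 0, 0.32]' > m.json && python3 -m jog m.json 15
python3 - <<'E'
from h import *
c=capture("scene");W,_,_=cloud(c)
for v in range(228,244,2): print(v,[("%d,%d,%d"%tuple(W[v,u]) if W[v,u,0]==W[v,u,0] else "-") for u in range(260,274,2)])
E
```

```text
clock: 3.67
eef_pos: [454.4, 167.3, 27.4]
tool_rot: [0.718, 0.696, 0.001, -0.0]
force: [-2.6, -0.1, 23.5]
grip_width: 0.322
grasp_force: 11.5
228 ['365,135,200', '375,136,190', '430,164,122', '427,157,129', '534,215,-2', '466,167,86', '470,163,85']
230 ['369,138,188', '372,134,187', '427,163,118', '429,158,119', '532,214,-9', '467,168,76', '469,163,77']
232 ['375,142,172', '375,137,174', '426,163,111', '429,158,111', '438,157,102', '456,162,82', '470,164,67']
234 ['374,142,165', '374,136,168', '431,166,97', '427,157,105', '438,158,94', '447,157,85', '454,154,80']
236 ['406,163,115', '372,136,163', '425,163,96', '427,158,97', '438,158,86', '445,155,81', '443,149,85']
238 ['409,165,104', '414,162,99', '426,164,87', '425,157,92', '436,157,81', '440,153,78', '440,147,82']
240 ['406,164,99', '414,163,91', '429,166,75', '431,161,75', '435,157,73', '443,155,66', '433,143,82']
242 ['406,164,91', '413,162,85', '431,168,62', '434,163,63', '436,158,63', '438,153,63', '436,145,70']
```

Contact with the boss (64 mm) came at reported 27.4, so true z ≈ reported + 37. I'll back off 7 mm and close.

```bash
echo '[0, 0, -7, 0, 0, 0, 0.32, 0, 0, -7, 0, 0, 0, 0.32]' > m.json && python3 -m jog m.json 15; echo '[0, 0, 0, 0, 0, 0, 0.22, 0, 0, 0, 0, 0, 0, 0.1, 0, 0, 0, 0, 0, 0, 0.1, 0, 0, 0, 0, 0, 0, 0.1, 0, 0, 0, 0, 0, 0, 0.1]' > m.json && python3 -m jog m.json 20
```

```text
clock: 3.88
eef_pos: [454.7, 167.1, 33.6]
tool_rot: [0.718, 0.696, 0.001, 0.0]
force: [0.1, 0.2, 0.1]
grip_width: 0.324
grasp_force: 0.0
clock: 4.3
eef_pos: [453.5, 166.8, 32.5]
tool_rot: [0.718, 0.696, -0.001, -0.0]
force: [-1.2, -0.5, 0.6]
grip_width: 0.176
grasp_force: 19.2
```

```bash
echo '[0, 0, -6, 0, 0, 0, 0.1, 0, 0, -15, 0, 0, 0, 0.1, 0, 0, -30, 0, 0, 0, 0.1, 0, 0, -45, 0, 0, 0, 0.1, 0, 0, -60, 0, 0, 0, 0.1, 0, 0, -75, 0, 0, 0, 0.1, 0, 0, -90, 0, 0, 0, 0.1, 0, 0, -100, 0, 0, 0, 0.1, 0, 0, -100, 0, 0, 0, 0.1, 0, 0, -100, 0, 0, 0, 0.1]' > m.json && python3 -m jog m.json 25
python3 - <<'E'
from h import *
s=get_state();print(s["joints"].round(2))
c=capture("scene");d=capture("top")
cv2.imwrite("pics/a5.png",np.hstack([cv2.resize(c["image"][170:270,220:320],(400,400)),cv2.resize(d["image"][200:300,240:340],(400,400))]))
for n,q in(("scene",c),("top",d)):
    W,_,_=cloud(q);hsv=cv2.cvtColor(q["image"],cv2.COLOR_BGR2HSV);k=cv2.inRange(hsv,(15,50,100),(35,255,255))>0
    m=W[k&(abs(W[...,0]-410)<90)&(abs(W[...,1]-168)<90)&(W[...,2]>100)]
    if len(m): print(n,len(m),np.percentile(m,[2,50,98],axis=0).round().tolist())
E
```

```text
clock: 5.13
eef_pos: [454.6, 167.2, 133.8]
tool_rot: [0.718, 0.696, 0.001, 0.0]
force: [0.5, 0.2, -2.2]
grip_width: 0.169
grasp_force: 23.9
[-0.67  0.47  0.36  2.02 -0.25  0.7  -0.17]
scene 636 [[362.0, 120.0, 160.0], [388.0, 152.0, 182.0], [457.0, 214.0, 187.0]]
top 225 [[335.0, 130.0, 176.0], [391.0, 202.0, 182.0], [468.0, 219.0, 737.0]]
```

View pics/a5.png

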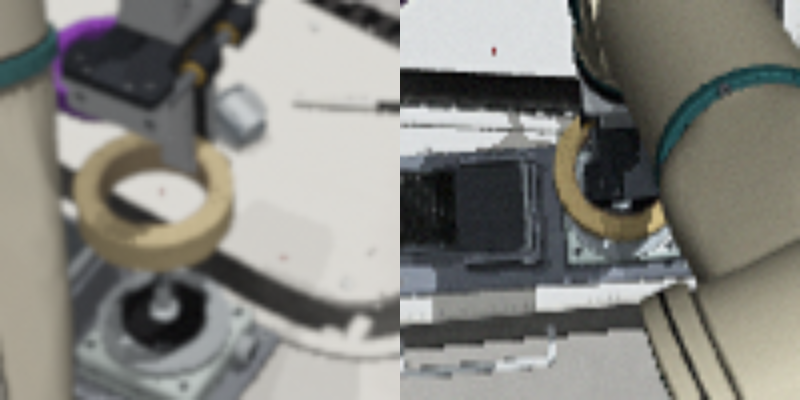

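The roll hangs level, top at z≈182 (underside ≈155, above the stud), and the platen is bare. Next I measure the held roll against the post in the same view.

```bash
python3 - <<'E'
from h import *
def fitc(P):
    h=cv2.convexHull(P[:,:2].astype(np.float32))[:,0].astype(float);A=np.c_[2*h,np.ones(len(h))];s=np.linalg.lstsq(A,(h**2).sum(1),rcond=None)[0];return s[:2].round(1),np.sqrt(s[2]+s[:2]@s[:2]).round(1)
c=capture("scene");W,_,_=cloud(c)
hsv=cv2.cvtColor(c["image"],cv2.COLOR_BGR2HSV);k=cv2.inRange(hsv,(12,50,90),(38,255,255))>0
near=lambda x,y,r:(abs(W[...,0]-x)<r)&(abs(W[...,1]-y)<r)
m=W[k&near(410,168,70)&(W[...,2]>174)&(W[...,2]<192)];print("roll",len(m),fitc(m),cv2.minAreaRect(m[:,:2].astype(np.float32)),np.median(m[:,2]))
g=cv2.inRange(hsv,(35,60,40),(85,255,255))>0
for n in("scene","top"):
    if n=="top": c=capture(n);W,_,_=cloud(c);g=cv2.inRange(cv2.cvtColor(c["image"],cv2.COLOR_BGR2HSV),(35,60,40),(85,255,255))>0
    q=g&near(527,-110,70)&(W[...,2]>23)&(W[...,2]<38);m=W[q];print(n,"thin",len(m),fitc(m),np.median(m[:,2]))
    p=W[near(527,-110,25)&(W[...,2]>50)&(W[...,2]<100)];print("post",len(p),p.mean(0).round(1),p.max(0).round(1),p.min(0).round(1))
    p=W[near(410,168,20)&(W[...,2]>75)&(W[...,2]<125)];print("stud",len(p),p.mean(0).round(1) if len(p) else"")
    s=get_state();print(s["eef_pos"].round(1))
E
```

```text
roll 493 (array([410.7, 168.1]), np.float64(51.0)) ((406.9247741699219, 167.86399841308594), (97.71237182617188, 99.0256576538086), 28.628047943115234) 181.46706847327582
scene thin 180 (array([ 525.3, -111.5]), np.float64(42.9)) 29.31503352682975
post 57 [ 520.8 -111.7   75.6] [ 529.2 -105.7   95.8] [ 516.5 -117.    50.3]
stud 32 [408.4 164.5  90. ]
[453.5 166.8 132.4]
top thin 147 (array([ 528. , -108.8]), np.float64(42.9)) 28.947330030578772
post 19 [ 522.  -106.4   80. ] [ 527.9 -103.1   97.8] [ 517.6 -112.    53.7]
stud 0 
[453.5 166.8 132.4]
```

```bash
python3 -c "
from h import *
delta(546.9,-149,133,-61.7)"
```

```text
shift [-312.8  102.8   -0.6] turn [-8.0000e-04  1.2000e-03  1.0469e+00] ydir -1.7
```

```bash
echo '[-15, 5, 0, 0, 0, 0.04, 0.1, -40, 13, 0, 0, 0, 0.13, 0.1, -67, 22, 0, 0, 0, 0.22, 0.1, -94, 31, 0, 0, 0, 0.31, 0.1, -121, 40, 0, 0, 0, 0.4, 0.1, -148, 49, 0, 0, 0, 0.5, 0.1, -175, 57, 0, 0, 0, 0.59, 0.1, -202, 66, 0, 0, 0, 0.68, 0.1, -229, 75, 0, 0, 0, 0.77, 0.1, -256, 84, 0, 0, 0, 0.86, 0.1, -283, 93, 0, 0, 0, 0.95, 0.1, -303, 99, 0, 0, 0, 1.02, 0.1, -312.8, 102.8, 0, 0, 0, 1.047, 0.1, -312.8, 102.8, 0, 0, 0, 1.047, 0.1, -312.8, 102.8, 0, 0, 0, 1.047, 0.1, -312.8, 102.8, 0, 0, 0, 1.047, 0.1]' > m.json && python3 -m jog m.json 25
cat > look.py <<'E'
from h import *
def fitc(P):
    h=cv2.convexHull(P[:,:2].astype(np.float32))[:,0].astype(float);A=np.c_[2*h,np.ones(len(h))];s=np.linalg.lstsq(A,(h**2).sum(1),rcond=None)[0];return s[:2].round(1),np.sqrt(s[2]+s[:2]@s[:2]).round(1)
for n in("scene","top"):
    c=capture(n);W,_,_=cloud(c);near=lambda x,y,r:(abs(W[...,0]-x)<r)&(abs(W[...,1]-y)<r)
    k=cv2.inRange(cv2.cvtColor(c["image"],cv2.COLOR_BGR2HSV),(12,50,90),(34,255,255))>0
    q=W[k&near(527,-110,65)&(W[...,2]>35)&(W[...,2]<200)]
    if len(q)<20: print(n,len(q));continue
    t=np.percentile(q[:,2],80);m=q[abs(q[:,2]-t)<8];print(n,"roll",len(m),fitc(m),"top z",np.median(m[:,2]).round(1))
    A=np.c_[m[:,:2]-m[:,:2].mean(0),np.ones(len(m))];print(" tilt",np.linalg.lstsq(A,m[:,2],rcond=None)[0].round(3))
    p=W[near(527,-110,25)&(W[...,2]>45)&(W[...,2]<100)&~k];print(" post",len(p),p.mean(0).round(1) if len(p) else "")
s=get_state();print(s["eef_pos"].round(1),s["force"].round(1),s["joints"].round(2))
E
python3 look.py
```

```text
clock: 6.67
eef_pos: [546.8, -146.9, 132.4]
tool_rot: [0.969, 0.246, -0.0, -0.001]
force: [-0.3, 0.3, -1.5]
grip_width: 0.172
grasp_force: 23.9
scene roll 525 (array([ 526.6, -109.7]), np.float64(50.6)) top z 181.6
 tilt [1.80000e-02 3.00000e-03 1.81392e+02]
 post 62 [ 520.5 -111.7   73.7]
top 0
[ 547.2 -146.7  132.7] [ 0.2 -0.4 -1.8] [-0.18  0.63  0.63  1.81 -0.47  0.86 -0.4 ]
```

```bash
echo '[0, 0, 15, 0, 0, 0, 0.1, 0, 0, 35, 0, 0, 0, 0.1, 0, 0, 55, 0, 0, 0, 0.1, 0, 0, 75, 0, 0, 0, 0.1, 0, 0, 92, 0, 0, 0, 0.1, 0, 0, 107, 0, 0, 0, 0.1, 0, 0, 116, 0, 0, 0, 0.1, 0, 0, 116, 0, 0, 0, 0.1]' > m.json && python3 -m jog m.json 25; echo '[0, 0, 3, 0, 0, 0, 0.1, 0, 0, 6, 0, 0, 0, 0.1, 0, 0, 6, 0, 0, 0, 0.1]' > m.json && python3 -m jog m.json 25; python3 look.py
```

```text
clock: 7.43
eef_pos: [546.2, -147.1, 15.4]
tool_rot: [0.969, 0.245, -0.001, -0.001]
force: [0.4, 0.5, -2.7]
grip_width: 0.172
grasp_force: 23.9
clock: 7.68
eef_pos: [547.8, -148.7, 11.3]
tool_rot: [0.97, 0.245, 0.0, 0.0]
force: [0.0, 0.0, -1.6]
grip_width: 0.174
grasp_force: 23.9
scene roll 468 (array([ 526.8, -111.8]), np.float64(50.1)) top z 60.2
 tilt [ 1.900e-02 -8.000e-03  6.013e+01]
 post 80 [ 524.8 -116.    74.9]
top 0
[ 547.8 -148.8   11.5] [ 0.2  0.5 -0.7] [-0.09  0.79  0.49  1.89 -0.61  0.62 -0.29]
```

```bash
echo '[0, 0, 1.5, 0, 0, 0, 0.1, 0, 0, 3, 0, 0, 0, 0.1, 0, 0, 3, 0, 0, 0, 0.1]' > m.json && python3 -m jog m.json 25; echo '[0, 0, 1, 0, 0, 0, 0.1, 0, 0, 1, 0, 0, 0, 0.1]' > m.json && python3 -m jog m.json 25
```

```text
clock: 8.03
eef_pos: [547.4, -148.7, 7.9]
tool_rot: [0.97, 0.244, -0.0, -0.0]
force: [-0.4, -0.1, -2.5]
grip_width: 0.171
grasp_force: 23.9
clock: 8.2
eef_pos: [547.6, -148.8, 6.9]
tool_rot: [0.97, 0.244, 0.0, 0.0]
force: [0.2, 0.5, -1.2]
grip_width: 0.175
grasp_force: 23.8
```

```bash
echo '[0, 0, 1.5, 0, 0, 0, 0.1, 0, 0, 1.5, 0, 0, 0, 0.1]' > m.json && python3 -m jog m.json 25; echo '[0, 0, 1, 0, 0, 0, 0.1, 0, 0, 1, 0, 0, 0, 0.1]' > m.json && python3 -m jog m.json 25;python3 look.py
```

```text
clock: 8.37
eef_pos: [547.8, -149.1, 6.2]
tool_rot: [0.97, 0.244, 0.0, 0.0]
force: [-0.8, 0.4, 6.5]
grip_width: 0.169
grasp_force: 24.3
clock: 8.53
eef_pos: [548.0, -149.2, 6.0]
tool_rot: [0.97, 0.244, 0.001, 0.0]
force: [-1.9, 0.3, 11.4]
grip_width: 0.172
grasp_force: 24.4
scene roll 470 (array([ 527.2, -112.1]), np.float64(50.5)) top z 56.3
 tilt [-7.0000e-03  1.0000e-03  5.6208e+01]
 post 83 [ 525.2 -116.7   75. ]
top 4
[ 548.  -149.2    6. ] [-2.5  1.  10.7] [-0.08  0.8   0.48  1.89 -0.62  0.61 -0.28]
```

Seated: contact force, top at 56 mm and flat. Now release and retreat straight up.

```bash
echo '[0, 0, -2, 0, 0, 0, 0.2, 0, 0, -2, 0, 0, 0, 0.32, 0, 0, -2, 0, 0, 0, 0.32, 0, 0, -2, 0, 0, 0, 0.32]' > m.json && python3 -m jog m.json 15; echo '[0, 0, -8, 0, 0, 0, 0.32, 0, 0, -20, 0, 0, 0, 0.32, 0, 0, -40, 0, 0, 0, 0.32, 0, 0, -65, 0, 0, 0, 0.32, 0, 0, -90, 0, 0, 0, 0.32, 0, 0, -115, 0, 0, 0, 0.2, 0, 0, -130, 0, 0, 0, 0.0, 0, 0, -130, 0, 0, 0, 0.0, 0, 0, -130, 0, 0, 0, 0.0]' > m.json && python3 -m jog m.json 15; python3 look.py; python3 -c "
from h import *
delta(414,329.5,110,-1.7); delta(414,329.5,110,88.3)"
```

```text
clock: 8.97
eef_pos: [547.4, -148.7, 6.3]
tool_rot: [0.97, 0.244, -0.0, -0.0]
force: [-0.3, -1.0, -0.4]
grip_width: 0.314
grasp_force: 0.0
clock: 9.72
eef_pos: [548.0, -148.9, 137.7]
tool_rot: [0.97, 0.244, 0.001, 0.0]
force: [0.3, 0.4, -0.0]
grip_width: 0.078
grasp_force: 0.0
scene roll 529 (array([ 527.4, -112.3]), np.float64(50.3)) top z 56.0
 tilt [ 4.0000e-03 -2.0000e-03  5.5856e+01]
 post 63 [ 520.2 -111.7   73.6]
top 0
[ 546.8 -148.3  135.9] [-0.4  0.1 -0.8] [-0.18  0.63  0.63  1.8  -0.47  0.87 -0.4 ]
shift [ 109.6 -483.6   26.4] turn [-1.5000e-03  1.0000e-04 -1.0472e+00] ydir -61.7
shift [ 109.6 -483.6   26.4] turn [-0.0009  0.0011  0.5236] ydir -61.7
```

The roll is on the post: centre (527,-112), flat, top 56 mm. Now to a point above the paddle, fingers shut.

```bash
echo '[4, -15, 0, 0, 0, -0.03, 0.0, 11, -48, 0, 0, 0, -0.1, 0.0, 18, -82, 0, 0, 0, -0.18, 0.0, 26, -116, 0, 0, 0, -0.25, 0.0, 34, -150, 0, 0, 0, -0.32, 0.0, 41, -184, 0, 0, 0, -0.4, 0.0, 49, -218, 0, 0, 0, -0.47, 0.0, 57, -252, 0, 0, 0, -0.54, 0.0, 64, -286, 0, 0, 0, -0.62, 0.0, 72, -320, 0, 0, 0, -0.69, 0.0, 80, -354, 0, 0, 0, -0.76, 0.0, 88, -388, 0, 0, 0, -0.84, 0.0, 95, -422, 0, 0, 0, -0.91, 0.0, 102, -455, 0, 0, 0, -0.98, 0.0, 108, -478, 10, 0, 0, -1.04, 0.0, 109.6, -483.6, 26, 0, 0, -1.047, 0.0, 109.6, -483.6, 26, 0, 0, -1.047, 0.0, 109.6, -483.6, 26, 0, 0, -1.047, 0.0, 109.6, -483.6, 26, 0, 0, -1.047, 0.0]' > m.json && python3 -m jog m.json 15
cat > pad.py <<'E'
from h import *
s=get_state();print(s["clock"],s["eef_pos"].round(1),s["force"].round(1))
for n in("top","scene"):
    c=capture(n);W,_,_=cloud(c)
    u=np.array([-.03,-.9996]);v=np.array([.9996,-.03]);o=np.array([409.5+.03*55,168.7+55])
    x=(W[...,:2]-o)@u;y=(W[...,:2]-o)@v
    for a in range(-140,-20,10):
        m=W[...,2][(x>=a)&(x<a+10)&(abs(y)<28)&(W[...,2]>-5)&(W[...,2]<300)]
        p=W[...,2][(x>=a)&(x<a+10)&(abs(y)<28)&(W[...,2]>40)&(W[...,2]<98)]
        print(n,a,len(m),np.percentile(m,[5,50,95]).round().tolist() if len(m) else "", "paddle",len(p),np.median(p).round(1) if len(p) else "")
E
python3 pad.py
```

```text
clock: 11.4
eef_pos: [415.3, 327.0, 110.1]
tool_rot: [0.719, 0.695, -0.001, 0.001]
force: [0.4, -0.5, 0.3]
grip_width: 0.005
grasp_force: 0.0
11.4 [415.3 327.  110.1] [ 0.4 -0.5  0.3]
top -140 0  paddle 0 
top -130 0  paddle 0 
top -120 0  paddle 0 
top -110 0  paddle 0 
top -100 0  paddle 0 
top -90 0  paddle 0 
top -80 0  paddle 0 
top -70 0  paddle 0 
top -60 0  paddle 0 
top -50 0  paddle 0 
top -40 0  paddle 0 
top -30 0  paddle 0 
scene -140 0  paddle 0 
scene -130 0  paddle 0 
scene -120 0  paddle 0 
scene -110 9 [83.0, 86.0, 88.0] paddle 9 85.5
scene -100 108 [83.0, 188.0, 221.0] paddle 12 82.7
scene -90 170 [81.0, 281.0, 299.0] paddle 28 81.2
scene -80 151 [76.0, 263.0, 286.0] paddle 38 77.4
scene -70 81 [72.0, 78.0, 267.0] paddle 43 75.6
scene -60 58 [62.0, 73.0, 77.0] paddle 55 73.5
scene -50 63 [67.0, 71.0, 76.0] paddle 61 71.4
scene -40 74 [14.0, 69.0, 73.0] paddle 63 68.9
scene -30 61 [63.0, 67.0, 71.0] paddle 61 67.0
```

The scene camera still sees the paddle, rising from 67 to 85 mm, so it is at rest. Next I correct 3.5 mm outward and go down to just above it.

```bash
cat > pad.py <<'E'
from h import *
s=get_state();print(s["clock"],s["eef_pos"].round(1),s["force"].round(1))
c=capture("scene");W,_,_=cloud(c)
u=np.array([-.03,-.9996]);v=np.array([.9996,-.03]);o=np.array([409.5+.03*55,168.7+55])
x=(W[...,:2]-o)@u;y=(W[...,:2]-o)@v;z=W[...,2]
k=(x>-95)&(x<-30)&(abs(y)<28)&(abs(z-67-.1*(-22-x))<.13*(-22-x)+4)
a,b=x[k],z[k]
for _ in range(4):
    p=np.polyfit(a,b,1);r=abs(b-np.polyval(p,a));q=r<max(2.5,2*np.median(r));a,b=a[q],b[q]
print("slope up",-p[0].round(3),"z at press",np.polyval(p,-107).round(1),"z hinge",np.polyval(p,-22).round(1),len(a))
d=(x>-130)&(x<-80)&(abs(y)<20)&(z>90)&(z<170)
for lo in range(66,150,6):
    e=(x>-130)&(x<-85)&(abs(y)<22)&(z>=lo)&(z<lo+6)
    if e.sum(): print(lo,e.sum(),x[e].mean().round(),y[e].mean().round(),end=" | ")
E
python3 pad.py; python3 -c "
from h import *
delta(414.5,330.3,54,-1.7)"
```

```text
11.5 [415.8 327.5 110.9] [-0.2 -0.4  0.4]
slope up 0.234 z at press 85.6 z hinge 65.8 197
72 3 -91.0 12.0 | 78 14 -91.0 15.0 | 84 5 -98.0 18.0 | shift [ 2.4 -1.3 57. ] turn [ 0.0008 -0.0001 -0.0028] ydir -1.9
```

```bash
echo '[2, -1, 15, 0, 0, 0, 0.0, 2.5, -1, 35, 0, 0, 0, 0.0, 2.5, -1, 50, 0, 0, 0, 0.0, 2.5, -1, 57, 0, 0, 0, 0.0, 2.5, -1, 57, 0, 0, 0, 0.0, 2.5, -1, 57, 0, 0, 0, 0.0]' > m.json && python3 -m jog m.json 15; python3 pad.py
```

```text
clock: 12.05
eef_pos: [414.3, 331.2, 53.9]
tool_rot: [0.718, 0.696, 0.0, 0.0]
force: [-0.1, 0.7, -0.3]
grip_width: 0.007
grasp_force: 0.0
12.05 [414.3 331.2  53.9] [-0.1  0.7 -0.3]
slope up 0.218 z at press 85.0 z hinge 66.5 211
72 2 -88.0 14.0 | 78 15 -93.0 16.0 | 84 7 -90.0 17.0 | 96 1 -98.0 12.0 | 102 1 -97.0 11.0 | 108 1 -98.0 10.0 | 114 1 -98.0 10.0 | 120 3 -98.0 10.0 | 126 2 -98.0 11.0 | 138 5 -98.0 10.0 | 144 2 -98.0 10.0 |
```

```bash
echo '[0, 0, 3, 0, 0, 0, 0.0, 0, 0, 3, 0, 0, 0, 0.0]' > m.json && python3 -m jog m.json 15|grep -E "pos|force"; echo '[0, 0, 2, 0, 0, 0, 0.0, 0, 0, 2, 0, 0, 0, 0.0]' > m.json && python3 -m jog m.json 15|grep -E "pos|force"; echo '[0, 0, 2, 0, 0, 0, 0.0, 0, 0, 2, 0, 0, 0, 0.0]' > m.json && python3 -m jog m.json 15|grep -E "pos|force"; python3 pad.py
```

```text
eef_pos: [414.2, 331.8, 51.0]
force: [-0.3, 0.2, 0.3]
grasp_force: 0.0
eef_pos: [414.2, 332.1, 48.9]
force: [-0.2, 0.9, 3.6]
grasp_force: 1.4
eef_pos: [414.2, 332.5, 46.7]
force: [-1.0, 1.4, 3.0]
grasp_force: 1.5
12.6 [414.2 332.5  46.7] [-1.   1.4  3. ]
slope up 0.198 z at press 82.1 z hinge 65.2 203
72 7 -89.0 13.0 | 78 14 -93.0 17.0 | 108 1 -100.0 13.0 | 114 1 -101.0 15.0 | 126 2 -99.0 10.0 | 132 2 -100.0 12.0 | 138 2 -99.0 10.0 | 144 3 -99.0 9.0 |
```

```bash
echo '[-1, 0, 3, 0, 0, 0, 0.0, -1, 0, 6, 0, 0, 0, 0.0, -1, 0, 9, 0, 0, 0, 0.0, -1, 0, 12, 0, 0, 0, 0.0, -1, 0, 12, 0, 0, 0, 0.0]' > m.json && python3 -m jog m.json 15|grep -E "pos|force"; python3 pad.py;  echo '[0, 0, 2, 0, 0, 0, 0.0, 0, 0, 3, 0, 0, 0, 0.0, 0, 0, 3, 0, 0, 0, 0.0]' > m.json && python3 -m jog m.json 15|grep -E "pos|force"; python3 pad.py
```

```text
eef_pos: [414.0, 330.8, 34.0]
force: [-0.6, 3.7, 4.6]
grasp_force: 2.2
13.0667 [414.  330.8  34. ] [-0.6  3.7  4.6]
slope up 0.062 z at press 70.5 z hinge 65.2 193
66 11 -91.0 17.0 | 72 5 -93.0 16.0 | 102 1 -97.0 12.0 | 114 1 -99.0 12.0 | 120 1 -98.0 12.0 | 126 2 -97.0 12.0 | 132 2 -97.0 9.0 | eef_pos: [414.1, 330.9, 31.5]
force: [1.3, 4.0, 4.3]
grasp_force: 2.4
13.3667 [414.1 330.9  31.5] [1.3 4.  4.3]
slope up 0.023 z at press 67.8 z hinge 65.8 196
66 10 -90.0 15.0 | 72 1 -91.0 17.0 | 120 3 -97.0 11.0 | 126 1 -98.0 14.0 | 132 1 -96.0 8.0 |
```

```bash
echo '[0, 0, 0.8, 0, 0, 0, 0.0, 0, 0, 0.8, 0, 0, 0, 0.0, 0, 0, 0.8, 0, 0, 0, 0.0, 0, 0, 0.8, 0, 0, 0, 0.0, 0, 0, 0.8, 0, 0, 0, 0.0]' > m.json && python3 -m jog m.json 15|grep -E "pos|force"; python3 pad.py; python3 - <<'E'
from h import *
c=capture("scene");cv2.imwrite("pics/z.png",np.hstack([cv2.resize(c["image"][190:270,180:260],(400,400)),cv2.resize(c["image"][225:305,330:410],(400,400))]))
E
python3 pad.py; python3 look.py
```

```text
eef_pos: [414.0, 330.9, 30.9]
force: [0.2, 4.1, 4.8]
grasp_force: 2.6
13.8333 [414.  330.9  30.9] [0.2 4.1 4.8]
slope up 0.023 z at press 67.3 z hinge 65.4 207
66 11 -91.0 15.0 | 114 2 -99.0 12.0 | 120 1 -98.0 13.0 | 132 1 -95.0 10.0 | 13.9333 [414.1 330.9  30.9] [0.8 4.1 5.2]
slope up 0.032 z at press 67.9 z hinge 65.2 197
66 12 -91.0 16.0 | 114 1 -99.0 12.0 | 120 1 -97.0 11.0 | 126 2 -97.0 12.0 | scene roll 502 (array([ 526.7, -112.2]), np.float64(50.0)) top z 56.2
 tilt [5.0000e-03 5.0000e-03 5.5997e+01]
 post 63 [ 520.1 -111.7   73.8]
top roll 358 (array([ 529.3, -108.4]), np.float64(50.1)) top z 55.2
 tilt [1.0000e-03 5.0000e-03 5.5374e+01]
 post 21 [ 521.7 -106.6   76.7]
[414.1 330.9  30.9] [-0.2  3.3  4.8] [-0.92  0.68  0.29  1.98 -0.36  0.53 -0.4 ]
```

View pics/z.png

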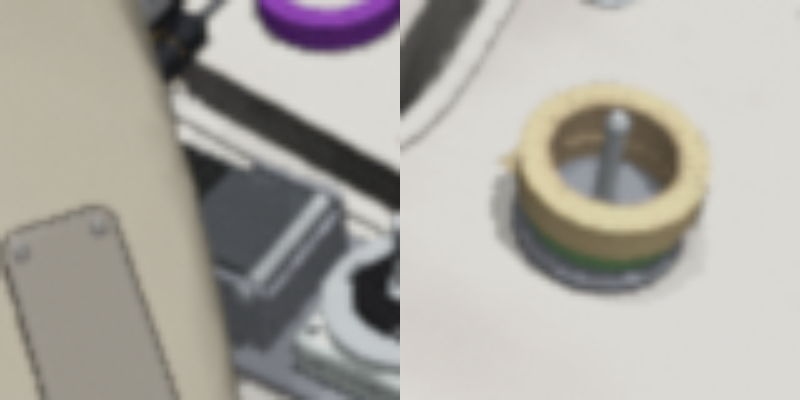

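The picture shows the roll flat on the thin one round the post and the paddle flush with the cheek tops. The remaining slope of 0.026 matches the bias seen at rest, so the paddle is level. Handing in.

```bash
python3 -c "
from cell import sign_off;print(sign_off())"
```

```text
the job is handed in; nothing more can be done
None
```

The wide roll lies flat on the thin roll on the stand's post. I handed the job in with the fingers still holding the paddle level, about 14 s into the 58 s allowed; the result of the judging was not shown.

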